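Square a printing block and clamp it in the spring holder

ROBOT

A 6-joint arm with a two-finger parallel gripper is mounted at the origin on the work surface. World frame = base frame: x ahead of the robot, y to its left, z up, the work surface at z = 0. Lengths are in m, angles in rad, forces in N, time in s.
With the tool pointing down it reaches from about 0.3 to 0.95 m from the base axis. Payload 3.1 kg.
Tool frame: the origin (TCP) lies midway between the tips of the shut fingers; the grasp point (between the pads) lies 19 mm behind it; y points along the fingers, z is the direction in which the jaws open and shut, and the axes are right-handed (so a half turn about y gives the same grasp; the last joint's range is limited). The gripper opens to 85 mm and grips with 20 to 120 N. Pads are 22 mm wide; open, the fingers measure 114 mm over their backs; the gripper's body (76 mm by 85 mm) begins 54 mm behind the grasp point. The pads swing forward as they close: fully open they stand 13 mm farther back than shut.
Start: joints at [-1.182, 0.308, 1.634, -0, 1.2, -0.07], TCP at [0.277, -0.56, 0.231] pointing down, gripper open.
Joint ranges: [-3.06, 3.06], [-0.79, 1.96], [0.05, 2.63], [-1.19, 4.34], [0.05, 2.64], [-2.94, 2.94]. Speed limits (rad/s): [2.79, 2.79, 3.14, 3.14, 3.14, 3.14].

INTERFACE

Orientations are given as a unit quaternion [w, x, y, z].
In Python, from station import ctrl gives the robot as it stands.
- The arm moves only by the tool play_rows, never from a script. Its argument "commands" is text: rows parted by semicolons, each of 7 numbers parted by spaces: the shift along the tool's x, y, z each as a share of 15 cm, from -1 to 1, then the turn, a rotation vector about the tool's x, y, z each as a share of 180 degrees, from -1 to 1, then the closure, from -1 (fully open) to 1 (shut), so that 0 is half open. A call has 1 to 20 rows; each row shifts and turns the commanded pose from where the row before left it, along the tool's axes as they then stand; what a row does not reach is not made up. A row lasts 1/12 s, in which the tool goes at most 41.7 mm and 7.16 degrees, less where a joint would pass 70% of its speed; a pose out of reach is approached as far as the arm can. A call with a number of a shift or a turn outside -1 to 1 is refused whole. A call with a gripper value outside its range is refused whole. The fingers move at their own pace and stop on an object; "squeeze" is the grip in N (left out, the last holds). Time passes only in rows, so rows that do not move let the fingers close. It gives the time, the measured TCP pose, the force and the opening at its end, in the units of the state.
- ctrl.observe(): the state, without advancing time (a new reading comes with each control period).
- ctrl.snapshot(name): name is "scene" or "top" or "wrist"; returns the picture (384x512x3 uint8, red, green, blue); there is no depth.
- ctrl.camera_model(name): a dict with "intrinsics" (3x3 intrinsics, pixels), "rvec" (rotation vector, rad) and "tvec" (3), from world to camera coordinates, as OpenCV has them; the wrist camera has in their place "T_tool_cam" (4x4, takes a point from camera to tool coordinates, whose origin is the TCP and whose axes are the tool frame's). Camera axes: x right, y down, z forward; pixel columns grow to the right and rows downward; lengths in m; the calibration is good to about 2 mm. The wrist camera is an equidistant fisheye: a pixel r from the principal point sees the ray r / f radians off the axis. A picture is of the moment at which its call begins: read the wrist's pose just before it. camera_model takes no time and is no camera call.
- ctrl.job_done(): hands the job in, once; it reports no verdict.
Trained networks look in the newest picture that a camera, given by its name, has taken for a name from the list of things; names that differ only in an ending like _2 or _b are one class to them, and where a whole thing is asked for, a point or a joint stands for the part that bears it (a point fixed in the world has none). Each returns a list of dicts, best first, with "conf" (0 to 1); they miss things now and then, are a little off and sometimes report something else, mostly with a low value. They report only what shows in the picture. A call takes as long as a camera call. They do not tell look-alikes from the thing itself.
- ctrl.look_for(thing, camera): "pixel" ([row, column] in pixels, amid what is visible of it).
- ctrl.trace(thing, camera): "mask" (384x512 bool, what is visible of it) and "pixel" ([row, column] in pixels, amid what is visible of it).
The state is a dict: "time_s": time; "joint_positions": joint angles; "joint_velocities": joint speeds; "effort": joint torques, N m; "ee_pos": TCP position; "tcp_rot": TCP orientation; "wrist_force": force on the tool from outside, world axes, zero at the start; "moment": the same for the moment, N m; "finger_gap": opening from 0.0 (shut) to 1.0 (fully open).
Only numpy, scipy, OpenCV 4.12 (cv2) and the standard library are available. Lean on these libraries where they do the work, as an engineer would, in place of code of your own. Each camera call takes 0.05 s, during which the arm holds its last target. There are 200 camera calls.

TASK

Take the wooden printing block with the carved leaf out of the white tray and set it down in the plywood squaring jig, pushed flush against both metal fences with its long side along the long fence, and let go of it there. Then take it again by its ends, lift it over and load it into the spring holder: push the spring jaw back with the block's long side, lower the block flat onto the plate between lip and jaw, centred along the jaw and carved side up, and let go so that the jaw clamps it. Leave everything else where it is.

Things in the scene. Friction and masses are not known exactly. Their poses are not given: they have to be found in the camera images.
- block: Wooden printing block with a leaf carved on top: 60 long (its x) x 44 wide (its y) x 38 tall (its z), about 75 g. Origin at the centre of its underside. It is the same either way round (half turn). It starts lying carved side up in the tray, its long axis within 0.06 rad of the tray's x.
- tray: White fixed tray with open top: outside 84 (x) x 200 (y) x 40 tall, walls and floor 5 thick, inside 74 x 190. Origin at the centre of its underside. The block lies across it with only about 7 free at each end, so in the tray it can be taken only by its long sides; along y there is room for open fingers.
- jig: Squaring jig, fixed: plywood board 160 (x) x 130 (y) x 8 thick with two straight metal fences, 12 tall above the board and 14 thick, meeting at a right angle. The long fence runs along the jig's x at its +y side, the short fence along its y at its +x side. Origin at the centre of its underside.
- jig_corner (a point): Inner corner of the two fences, on the board's upper face (8 above the table); axes as the jig's. Long fence's face is its plane y = 0, short fence's face its plane x = 0; the free board lies towards -x (136) and -y (112). Squared, the block's centre is at x = -30, y = -22 of this frame with its long side along the long fence.
- holder: Fixed spring holder: grey base plate 110 (x) x 124 (y, from -50 to +74) x 10 thick. Origin on the table under the seat. A low fixed metal lip, 64 long, 14 tall above the plate, stands at -y with its inner face at y = -22; opposite it is a taller spring jaw, and behind that the fixed spring housing (y 56 to 72, 50 tall). The ends (x) are open.
- seat (a point): Point on the upper face of the holder's base plate (10 above the table) where the middle of the block's underside ends up when clamped; axes as the holder's. The block's long axis then lies along x.
- jaw (a joint): Travel of the spring jaw in m, 0 closed, up to 0.026, growing as it moves to the holder's +y. The spring pushes it closed with 3 N at 0 and about 6 N at 0.020. The closed gap between lip and jaw is 30 mm, so the block (44) holds it at 0.014. To load, hold the block by its ends, its underside above the lip, push the jaw back sideways with the block's long side until the block clears the lip, lower it to the plate and let go; the jaw then presses it against the lip.
- jaw_face (a point): Middle of the top edge of the jaw's clamping face, which looks to the holder's -y; the jaw is 50 long in x, 12 thick, its top 48 above the table; axes as the holder's.
- offcut: Bystander, to be left alone: narrow wood offcut, 60 x 18 x 30, lying at one end of the tray; not the block (mm); origin at its underside or base.
- roller: Bystander, to be left alone: hand ink roller lying on the table, about 140 long (mm); origin at its underside or base.
- tin: Bystander, to be left alone: empty steel food tin, 74 across, 100 tall (mm); origin at its underside or base.
- paint_jar: Bystander, to be left alone: small lidded paint jar, 52 across, 60 tall (mm); origin at its underside or base.
- soap: Bystander, to be left alone: brownish soap bar with rounded edges, 70 x 45 x 25 (mm); origin at its underside or base.
- brush: Bystander, to be left alone: broad flat paint brush with a wooden handle, lying flat, about 180 long (mm); origin at its underside or base.
- water_cup: Bystander, to be left alone: white plastic cup, 68 across, 80 tall (mm); origin at its underside or base.
Things that resemble listed ones, but are neither listed nor needed, are in the scene too. What is shaped like the block but purple is not meant.

How it is judged:
On the way, in this order (a step that is already met when the one before it is completed fails the run):
1. the block is lifted out of the tray (underside over 50 mm above the table) (height (world z) of block above 0.05 m and contact force between block and the fingers above 0.5 N), for 0.1 s.
2. the block rests in the jig, let go, its long side flush with the long fence and its end flush with the short fence (2.5 mm, 0.035 rad) (x of block in the frame of jig_corner between -0.0325 and -0.0275 m and y of block in the frame of jig_corner between -0.0245 and -0.0195 m and z of block in the frame of jig_corner below 0.003 m and angle between the x axis of block and the x axis of jig_corner, either way round below 0.035 rad and contact force between block and the fingers below 0.2 N and linear speed of block below 0.02 m/s), for 0.2 s.
3. the block is lifted from the jig (underside over 35 mm above the table) (height (world z) of block above 0.035 m and contact force between block and the fingers above 0.5 N), for 0.1 s.
4. the held block itself pushes the jaw back over 13 mm, the fingers not touching the jaw (value of joint jaw above 0.013 m and contact force between block and jaw above 1 N and contact force between block and the fingers above 0.5 N and contact force between jaw and the fingers below 0.5 N), for 0.1 s.
At the end, for the whole second after the job is handed in: The block lies flat on the holder's plate (3 mm, 0.06 rad), carved side up, along the holder (0.05 rad), centred along the jaw within 10 mm and against the lip within 3 mm, at rest, with the jaw pressing on it with over 1.5 N (jaw at 11 to 17 mm) (x of block in the frame of seat between -0.01 and 0.01 m and y of block in the frame of seat between -0.003 and 0.003 m and z of block in the frame of seat between -0.003 and 0.003 m and angle between block's own z axis and vertical below 0.06 rad and angle between the x axis of block and the x axis of seat, either way round below 0.05 rad and contact force between jaw and block above 1.5 N and value of joint jaw between 0.011 and 0.017 m and linear speed of block below 0.02 m/s); the robot touches nothing.
It fails at once if a bystander is moved over 30 mm (distance of any of offcut, roller, tin, paint_jar, soap, brush, water_cup from where it was at the start of the episode above 0.03 m).
It also fails if it takes over 72 s, if anything falls off the work surface, if the arm or the gripper's body presses on something with over 40 N, if the wrist force passes 120 N, or if a joint passes its speed limit or range.

## Working session

There is one attempt and no reset: what is moved stays moved. The work goes in short steps, Python scripts to look and compute and a tool call to move; the robot and the scene stay as the last step left them, time stands still between calls to the robot, and variables do not carry over. Pictures are saved under pics/ and viewed, about 8 in all and at most 12, crops included, and the job is handed in when it is done.

Besides the shell and the picture viewer there is one more tool, called after ">>>" by a JSON object that holds its "method" and its "body". play_rows: Moves the arm, as the interface text tells. Shift numbers are shares of 15 cm and turn numbers shares of 180 degrees, none past 1 either way. Its arguments: {"type":"object","properties":{"commands":{"type":"string"},"squeeze":{"type":"number"}},"required":["commands"]}

```bash
mkdir -p pics; ls
python3 - <<'E'
from station import ctrl
import cv2, numpy as np
np.set_printoptions(precision=4,suppress=True)
print(ctrl.observe())
for n in ["scene","top"]:
    im=ctrl.snapshot(n); cv2.imwrite(f"pics/{n}0.png",im[:,:,::-1])
    m=ctrl.camera_model(n); print(n,m)
    for t in ["block","tray","jig","holder","jaw","offcut","seat","jaw_face"]:
        try: print(t,[(np.round(d["pixel"]).tolist(),round(d["conf"],2)) for d in ctrl.look_for(t,n)][:4])
        except Exception as e: print(t,e)
print(ctrl.camera_model("wrist"))
a=cv2.imread("pics/scene0.png");b=cv2.imread("pics/top0.png")
cv2.imwrite("pics/both0.png",cv2.resize(np.vstack([a,b]),None,fx=.78,fy=.78))
E
```

```text
pics
{'time_s': 0.0, 'joint_positions': array([-1.1817,  0.309 ,  1.6352,  0.    ,  1.1997, -0.0697]), 'joint_velocities': array([ 0.0005, -0.0001, -0.001 ,  0.0005, -0.0013,  0.0017]), 'effort': array([ -0.0007, -41.5247, -27.667 ,  -0.0002,   0.0103,  -0.    ]), 'ee_pos': array([ 0.2765, -0.5596,  0.23  ]), 'tcp_rot': array([ 0.1607, -0.1609,  0.6894, -0.6878]), 'wrist_force': array([ 0.0391,  0.4425, -1.2608]), 'moment': array([-0.0359,  0.0263,  0.0157]), 'finger_gap': 1.000391041325967}
scene {'intrinsics': array([[473.6076,   0.    , 257.8312],
       [  0.    , 473.6076, 190.9757],
       [  0.    ,   0.    ,   1.    ]]), 'rvec': array([ 2.0865,  1.0058, -0.4587]), 'tvec': array([-0.3756, -0.2628,  1.6201])}
block [([190.0, 264.0], 0.93), ([215.0, 200.0], 0.68), ([238.0, 225.0], 0.68)]
tray [([204.0, 262.0], 0.87), ([287.0, 206.0], 0.28)]
jig [([137.0, 303.0], 0.65), ([180.0, 280.0], 0.63), ([284.0, 208.0], 0.31)]
holder [([221.0, 119.0], 0.65)]
jaw [([214.0, 120.0], 0.54)]
offcut [([177.0, 278.0], 0.53)]
seat [([218.0, 119.0], 0.6)]
jaw_face [([212.0, 122.0], 0.6)]
top {'intrinsics': array([[349.6089,   0.    , 260.0254],
       [  0.    , 349.6089, 190.7243],
       [  0.    ,   0.    ,   1.    ]]), 'rvec': array([ 2.1826, -2.1674,  0.0997]), 'tvec': array([-0.01  ,  0.5981,  1.1753])}
block [([191.0, 254.0], 0.68), ([205.0, 301.0], 0.63)]
tray [([186.0, 254.0], 0.86)]
jig [([235.0, 166.0], 0.81)]
holder [([239.0, 351.0], 0.74)]
jaw [([239.0, 351.0], 0.46)]
offcut [([177.0, 384.0], 0.73), ([198.0, 226.0], 0.67)]
seat [([238.0, 348.0], 0.57)]
jaw_face [([240.0, 346.0], 0.51)]
{'intrinsics': array([[297.3186,   0.    , 254.2737],
       [  0.    , 297.3186, 187.6652],
       [  0.    ,   0.    ,   1.    ]]), 'T_tool_cam': array([[-0.001 ,  0.9543,  0.2987, -0.0757],
       [ 0.0003, -0.2987,  0.9543, -0.1429],
       [ 1.    ,  0.001 ,  0.    , -0.0005],
       [ 0.    ,  0.    ,  0.    ,  1.    ]])}
```

Run:
```python
import cv2, numpy as np
b=cv2.imread("pics/top0.png")
cv2.imwrite("pics/topz.png",cv2.resize(b[110:310,110:430],None,fx=2.5,fy=2.5,interpolation=cv2.INTER_CUBIC))
```

```text
(no output)
```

View pics/both0.png

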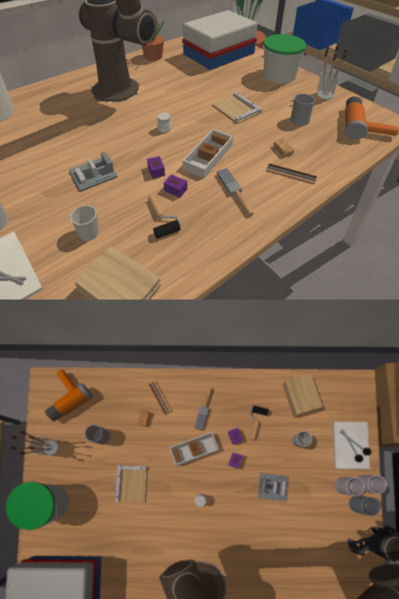

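View pics/topz.png

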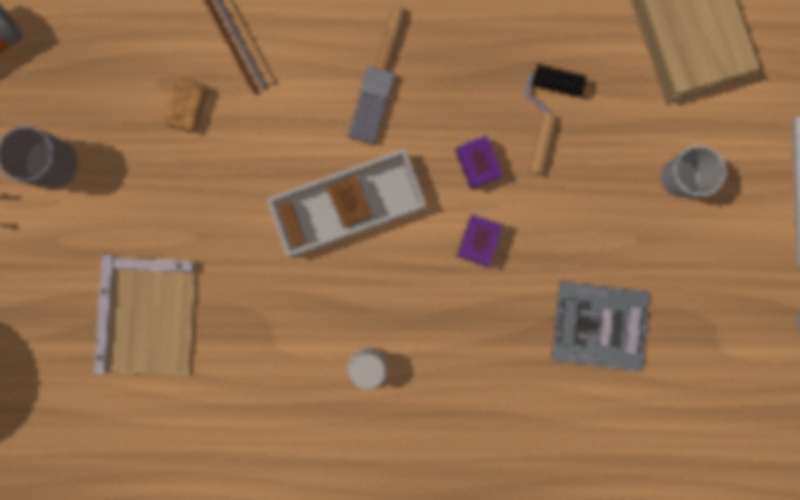

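The scene shows four block-like things, in full top-picture pixels (row, col):
- the brown carved block, mid-tray, at about (190, 250)
- the brown narrow offcut, at the tray's left end, about (199, 226)
- two purple blocks, about (175, 302) and (206, 302), which are excluded by colour

The brown one with the carved leaf is the block. The jig is at (235, 166), with its long fence on world +y and its short fence on +x. The holder is at (239, 350). Next I'll write the helpers and get coarse positions.

```bash
cat > h.py <<'E'
from station import ctrl
import cv2, numpy as np
from scipy.spatial.transform import Rotation as R
np.set_printoptions(precision=4,suppress=True)
def rot(q): q=np.asarray(q); return R.from_quat([q[1],q[2],q[3],q[0]]).as_matrix()
def pose():
    s=ctrl.observe(); return np.array(s["ee_pos"]),rot(s["tcp_rot"])
def rays(pts,cam,P=None):
    """pts Nx2 (row,col) -> origin, dirs in world; P=(pos,rot) of the tool at the wrist shot"""
    pts=np.atleast_2d(np.asarray(pts,float)); m=ctrl.camera_model(cam); K=np.array(m["intrinsics"])
    u=(pts[:,1]-K[0,2])/K[0,0]; v=(pts[:,0]-K[1,2])/K[1,1]
    if cam=="wrist":
        r=np.hypot(u,v)+1e-12; d=np.c_[np.sin(r)*u/r,np.sin(r)*v/r,np.cos(r)]
        T=np.array(m["T_tool_cam"]); p,Rt=P
        return p+Rt@T[:3,3], d@(Rt@T[:3,:3]).T
    Rc=R.from_rotvec(np.ravel(m["rvec"])).as_matrix()
    return -Rc.T@np.ravel(m["tvec"]), np.c_[u,v,np.ones(len(u))]@Rc
def at_z(pts,z,cam,P=None):
    o,d=rays(pts,cam,P); return o+d*((z-o[2])/d[:,2])[:,None]
def proj(X,P):
    """world points -> wrist (row,col)"""
    m=ctrl.camera_model("wrist"); K=np.array(m["intrinsics"]); T=np.array(m["T_tool_cam"]); p,Rt=P
    c=((np.atleast_2d(X)-p)@Rt-T[:3,3])@T[:3,:3]; r=np.hypot(c[:,0],c[:,1])+1e-12; k=np.arctan2(r,c[:,2])/r
    return np.c_[K[1,2]+K[1,1]*c[:,1]*k, K[0,2]+K[0,0]*c[:,0]*k]
def go(target,zyaw=None):
    """zyaw: world yaw wanted for the tool's z (opening), pointing down. Prints turn first, then shift."""
    p,Rt=pose()
    if zyaw is None: zyaw=np.arctan2(Rt[1,2],Rt[0,2])
    z=np.array([np.cos(zyaw),np.sin(zyaw),0]); y=np.array([0,0,-1.]); G=np.c_[np.cross(y,z),y,z]
    rv=R.from_matrix(Rt.T@G).as_rotvec(); d=np.asarray(target)-p
    print("now",p,"zyaw deg",np.degrees(np.arctan2(Rt[1,2],Rt[0,2])),"tilt",np.degrees(np.arccos(-Rt[2,1])))
    print("TURN shares",rv/np.pi,"rows",np.abs(rv/np.pi).max()/.0397,"| THEN shift shares",G.T@d/.15,"rows",np.linalg.norm(d)/.0415,"| shift shares in present axes",Rt.T@d/.15)
E
python3 - <<'E'
from h import *
p,Rt=pose(); print(p); print(Rt)
c=lambda x,y:[110+y/2.5,110+x/2.5]
print("block",at_z([c(350,200)],.043,"top"))
print("tray corners",at_z([c(270,200),c(405,153),c(427,207),c(290,255)],.04,"top"))
print("offcut",at_z([c(290,224)],.035,"top"))
print("jig outer corner, fence ends",at_z([c(103,256),c(193,264),c(98,372)],.02,"top"))
print("holder corners",at_z([c(560,282),c(650,292),c(642,370),c(553,361)],.01,"top"))
print("holder parts",at_z([c(570,325),c(607,328),c(633,330)],.05,"top"))
print("jar",at_z([c(368,368)],.06,"top"))
E
```

```text
[ 0.2768 -0.5604  0.2313]
[[-0.8966  0.      0.4428]
 [-0.4428 -0.     -0.8966]
 [ 0.     -1.      0.    ]]
block [[0.599  0.0282 0.043 ]]
tray corners [[ 0.5985  0.1372  0.04  ]
 [ 0.6644 -0.0464  0.04  ]
 [ 0.5904 -0.0766  0.04  ]
 [ 0.5239  0.1088  0.04  ]]
offcut [[0.5663 0.1099 0.035 ]]
jig outer corner, fence ends [[0.5213 0.368  0.02  ]
 [0.5112 0.2439 0.02  ]
 [0.3638 0.3692 0.02  ]]
holder corners [[ 0.4901 -0.2627  0.01  ]
 [ 0.4772 -0.387   0.01  ]
 [ 0.3706 -0.3737  0.01  ]
 [ 0.382  -0.2517  0.01  ]]
holder parts [[ 0.433  -0.2668  0.05  ]
 [ 0.4294 -0.3161  0.05  ]
 [ 0.427  -0.3507  0.05  ]]
jar [[0.3756 0.0019 0.06  ]]
```

>>> {"method": "play_rows", "body": {"commands": "-0.206 0 -0.13 0 0 0 -1;-0.206 0 -0.13 0 0 0 -1;-0.206 0 -0.13 0 0 0 -1;-0.206 0 -0.13 0 0 0 -1;-0.206 0 -0.13 0 0 0 -1;-0.206 0 -0.13 0 0 0 -1;-0.206 0 -0.13 0 0 0 -1;-0.206 0 -0.13 0 0 0 -1;0 0 0 0 0 0 -1;0 0 0 0 0 0 -1;0 0 0 0 0 0 -1;0 0 0 0 0 0 -1", "squeeze": 60}}

```text
time_s: 1.9
ee_pos: [0.4289, -0.312, 0.2314]
tcp_rot: [-0.16, 0.161, -0.688, 0.689]
wrist_force: [0.7, 0.5, 0.8]
finger_gap: 1.001
```

Run:
```python
from h import *
P=pose(); print(P)
im=ctrl.snapshot("wrist"); np.savez("wh.npz",im=im,p=P[0],R=P[1])
for t in ["holder","jaw","jaw_face","seat"]:
    print(t,[(np.round(d["pixel"]).tolist(),round(d["conf"],2)) for d in ctrl.look_for(t,"wrist")][:3])
q=proj([.43,-.315,.02],P)[0]; print(q)
r,c=[int(x) for x in q]; r0=max(0,min(r-90,384-180));c0=max(0,min(c-120,512-240)); print("crop r0,c0",r0,c0)
cv2.imwrite("pics/wh.png",cv2.resize(im[r0:r0+180,c0:c0+240,::-1],None,fx=3.3,fy=3.3,interpolation=cv2.INTER_CUBIC))
```

```text
(array([ 0.4289, -0.312 ,  0.2314]), array([[-0.897 , -0.0001,  0.4421],
       [-0.4421, -0.0006, -0.897 ],
       [ 0.0004, -1.    ,  0.0005]]))
holder [([159.0, 258.0], 0.58)]
jaw [([154.0, 249.0], 0.6), ([157.0, 256.0], 0.39)]
jaw_face []
seat [([155.0, 258.0], 0.65)]
[160.2645 257.2535]
crop r0,c0 70 137
```

View pics/wh.png

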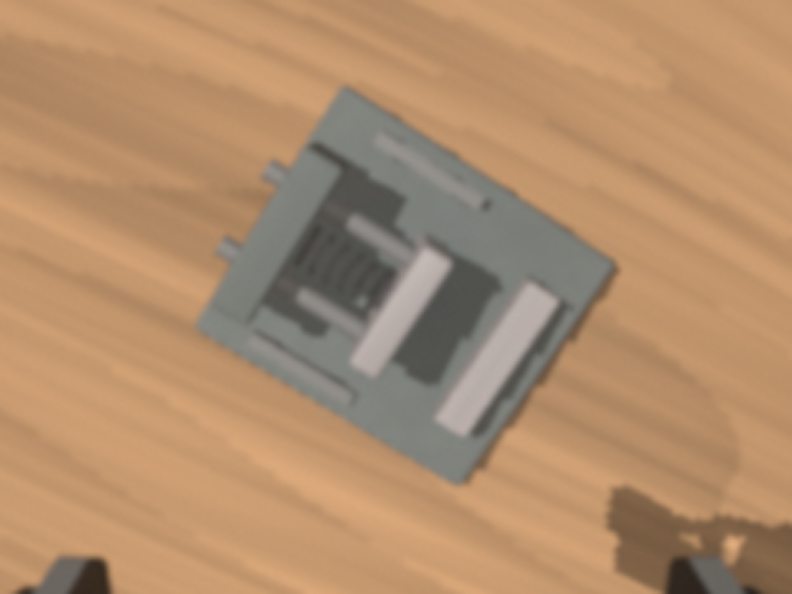

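The wrist crop shows the holder with its housing at the left (about (240, 240) in crop x, y), the jaw with its top around (400, 315), and the lip at the right, around (500, 360). Holder +y is therefore roughly world +y. I'll work out its frame and move on over the tray.

Run:
```python
from h import *
a=np.load("wh.npz"); P=(a["p"],a["R"])
c=lambda L:[[70+y/3.3,137+x/3.3] for x,y in L]
yaw=lambda A,B:np.degrees(np.arctan2(*(B-A)[[1,0]]))
pl=at_z(c([(345,88),(615,267),(460,485)]),.01,"wrist",P)
print("plate +x+y, +x-y, -x-y",pl[:,:2],"sizes(124,110)",np.linalg.norm(pl[1]-pl[0]),np.linalg.norm(pl[2]-pl[1]),"yaws",yaw(pl[1],pl[0]),yaw(pl[2],pl[1]))
lip=at_z(c([(528,282),(437,418),(465,438),(558,298)]),.024,"wrist",P); print("lip",lip[:,:2],np.linalg.norm(lip[0]-lip[1]),yaw(lip[1],lip[0]))
j=at_z(c([(452,258),(375,378)]),.048,"wrist",P); print("jaw",j[:,:2],np.linalg.norm(j[0]-j[1]),yaw(j[1],j[0]))
th=np.radians(np.mean([yaw(lip[1],lip[0]),yaw(j[1],j[0]),yaw(pl[2],pl[1]),yaw(pl[1],pl[0])-90])); ex=np.array([np.cos(th),np.sin(th)]); ey=np.array([-ex[1],ex[0]])
lm=lip[:2,:2].mean(0); jm=j[:,:2].mean(0); C=(pl[0]+pl[2])[:2]/2
print("yaw",np.degrees(th),"gap (30)",(jm-lm)@ey*1e3,"origin from lip",lm+.022*ey,"jaw",jm-.008*ey,"plate",C-.012*ey)
```

```text
plate +x+y, +x-y, -x-y [[ 0.4906 -0.2639]
 [ 0.4766 -0.3854]
 [ 0.3706 -0.3731]] sizes(124,110) 0.12229784359951533 0.10667044154203675 yaws 83.41521868854839 -6.574337036791305
lip [[ 0.4575 -0.3549]
 [ 0.396  -0.3488]
 [ 0.3936 -0.3621]
 [ 0.4573 -0.3677]] 0.061824990660922376 -5.584741658360724
jaw [[ 0.4559 -0.3226]
 [ 0.4064 -0.3179]] 0.049650044493463066 -5.378146377981961
yaw -6.0305015961464 gap (30) 31.866535471303372 origin from lip [ 0.4291 -0.33  ] jaw [ 0.4303 -0.3282] plate [ 0.4294 -0.3304]
```

>>> {"method": "play_rows", "body": {"commands": "-0.202 0 -0.153 0 0 0 -1;-0.202 0 -0.153 0 0 0 -1;-0.202 0 -0.153 0 0 0 -1;-0.202 0 -0.153 0 0 0 -1;-0.202 0 -0.153 0 0 0 -1;-0.202 0 -0.153 0 0 0 -1;-0.202 0 -0.153 0 0 0 -1;-0.202 0 -0.153 0 0 0 -1;-0.202 0 -0.153 0 0 0 -1;-0.202 0 -0.153 0 0 0 -1;0 0 0 0 0 0 -1;0 0 0 0 0 0 -1;0 0 0 0 0 0 -1;0 0 0 0 0 0 -1"}}

```text
time_s: 3.32
ee_pos: [0.5988, 0.0276, 0.231]
tcp_rot: [-0.16, 0.161, -0.689, 0.689]
wrist_force: [0.1, -1.0, -0.4]
finger_gap: 0.999
```

Run:
```python
from h import *
P=pose(); print(P[0])
im=ctrl.snapshot("wrist"); np.savez("wt.npz",im=im,p=P[0],R=P[1])
for t in ["block","tray","offcut"]:
    for d in ctrl.trace(t,"wrist")[:3]:
        m=d["mask"].astype(np.uint8); print(t,np.round(d["pixel"]),round(d["conf"],2),m.sum(),cv2.minAreaRect(cv2.findNonZero(m)))
r,c=[int(x) for x in proj([.595,.03,.03],P)[0]]; r0=max(0,min(r-90,384-180));c0=max(0,min(c-120,512-240)); print("crop r0,c0",r0,c0)
cv2.imwrite("pics/wt.png",cv2.resize(im[r0:r0+180,c0:c0+240,::-1],None,fx=3.3,fy=3.3,interpolation=cv2.INTER_CUBIC))
```

```text
[0.5988 0.0276 0.231 ]
block [160. 251.] 0.95 2154 ((252.05093383789062, 159.93099975585938), (40.14498519897461, 55.50852966308594), 2.726310968399048)
block [185. 394.] 0.81 1908 ((391.05035400390625, 182.4857940673828), (40.69688415527344, 51.081607818603516), 10.784297943115234)
block [338. 391.] 0.75 200 ((389.5000305175781, 339.5), (9.899494171142578, 26.870054244995117), 45.0)
tray [162. 273.] 0.61 9550 ((248.22251892089844, 159.54344177246094), (174.92799377441406, 75.49946594238281), 5.7582597732543945)
tray [152. 182.] 0.21 942 ((182.79690551757812, 153.96803283691406), (18.75336456298828, 51.99177169799805), 2.6025619506835938)
offcut [153. 183.] 0.6 936 ((182.58775329589844, 153.98208618164062), (19.068941116333008, 51.864044189453125), 2.4895527362823486)
crop r0,c0 73 131
```

View pics/wt.png

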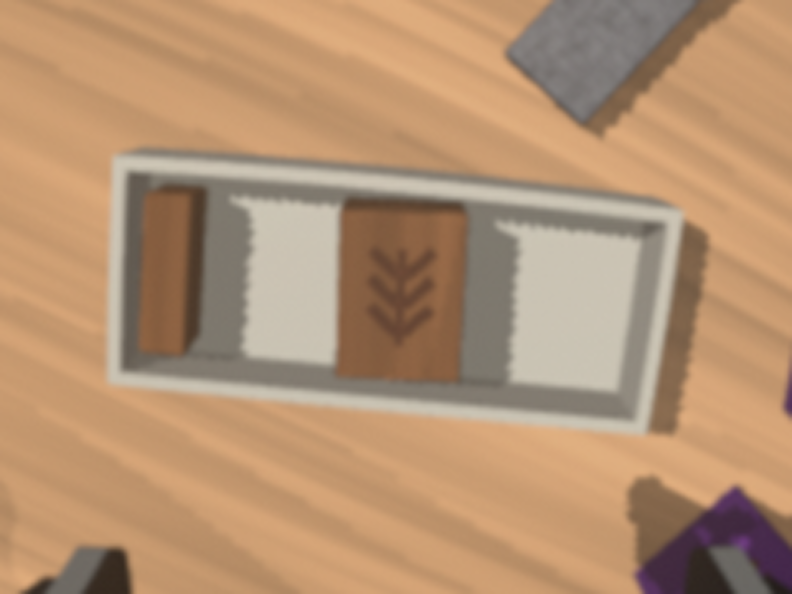

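The crop confirms the carved leaf on the brown block: its top face corners are at crop (342, 208), (467, 212), (460, 380) and (337, 376). The narrow plain offcut lies at the tray's left end. Next I'll compute the grasp.

Run:
```python
from h import *
a=np.load("wt.npz"); P=(a["p"],a["R"])
b=at_z([[73+y/3.3,131+x/3.3] for x,y in [(342,208),(467,212),(460,380),(337,376)]],.043,"wrist",P)[:,:2]
print(b,[np.linalg.norm(b[i]-b[(i+1)%4]) for i in range(4)])
c=b.mean(0); w=(b[1]+b[2]-b[0]-b[3]); l=b[0]+b[1]-b[2]-b[3]
wy=np.arctan2(w[1],w[0]); print("centre",c,"short-axis yaw",np.degrees(wy),"long yaw+-90",np.degrees(np.arctan2(l[1],l[0]))-90)
o=at_z([[73+y/3.3,131+x/3.3] for x,y in [(185,270)]],.035,"wrist",P)[0,:2]; print("offcut near edge dist along short axis",(o-c)@w/np.linalg.norm(w))
go([*c,.024],np.mean([wy,np.arctan2(l[1],l[0])-np.pi/2]))
```

```text
[[ 0.6179  0.0621]
 [ 0.6354  0.0235]
 [ 0.5811 -0.0015]
 [ 0.5632  0.0381]] [np.float64(0.0423896051951005), np.float64(0.05974885458641511), np.float64(0.0435469351919046), np.float64(0.05969493893833875)]
centre [0.5994 0.0305] short-axis yaw -65.64715404364871 long yaw+-90 -65.80693692793636
offcut near edge dist along short axis -0.07759341944988707
now [0.599  0.0276 0.2314] zyaw deg -63.82314464375126 tilt 0.007190329894646606
TURN shares [-0.      0.0106  0.    ] rows 0.2664288616485198 | THEN shift shares [-0.0102  1.3825 -0.0167] rows 4.997426084812538 | shift shares in present axes [-0.0108  1.3825 -0.0165]
```

>>> {"method": "play_rows", "body": {"commands": "-0.01 0.2 -0.017 0 0.0106 0 -1;0 0.25 0 0 0 0 -1;0 0.25 0 0 0 0 -1;0 0.25 0 0 0 0 -0.7;0 0.25 0 0 0 0 -0.4;0 0.13 0 0 0 0 -0.4;0 0.086 0 0 0 0 -0.4;0 0 0 0 0 0 -0.4;0 0 0 0 0 0 1;0 0 0 0 0 0 1;0 0 0 0 0 0 1;0 0 0 0 0 0 1;0 0 0 0 0 0 1;0 0 0 0 0 0 1;0 0 0 0 0 0 1;0 0 0 0 0 0 1", "squeeze": 60}}

```text
time_s: 4.85
ee_pos: [0.6007, 0.0319, 0.0203]
tcp_rot: [-0.15, 0.149, -0.691, 0.691]
wrist_force: [-0.6, -0.1, 6.5]
finger_gap: 0.499
```

>>> {"method": "play_rows", "body": {"commands": "0 -0.1 0 0 0 0 1;0 -0.2 0 0 0 0 1;0 -0.25 0 0 0 0 1;0 -0.25 0 0 0.034 0 1;0 -0.25 0 0 0.034 0 1;0 -0.25 0 0 0.034 0 1;0 -0.23 0 0 0.033 0 1;0.178 0 -0.185 0 0 0 1;0.178 0 -0.185 0 0 0 1;0.178 0 -0.185 0 0 0 1;0.178 0 -0.185 0 0 0 1;0.178 0 -0.185 0 0 0 1;0.178 0 -0.185 0 0 0 1;0.178 0 -0.185 0 0 0 1;0.178 0 -0.185 0 0 0 1;0.178 0 -0.185 0 0 0 1;0 0 0 0 0 0 1;0 0 0 0 0 0 1;0 0 0 0 0 0 1;0 0 0 0 0 0 1"}}

```text
time_s: 6.52
ee_pos: [0.3596, 0.2806, 0.2482]
tcp_rot: [-0.0, 0.0, -0.707, 0.707]
wrist_force: [-0.7, -0.6, -0.5]
finger_gap: 0.5
```

Run:
```python
from h import *
P=pose(); print(P); print(ctrl.observe()["finger_gap"])
im=ctrl.snapshot("wrist"); np.savez("wj.npz",im=im,p=P[0],R=P[1])
cv2.imwrite("pics/wj.png",cv2.resize(im[0:300,70:460,::-1],None,fx=2,fy=2,interpolation=cv2.INTER_CUBIC))
```

```text
(array([0.3596, 0.2806, 0.2482]), array([[-1.    ,  0.0002,  0.0004],
       [-0.0004, -0.0005, -1.    ],
       [-0.0002, -1.    ,  0.0005]]))
0.5004197573866866
```

View pics/wj.png

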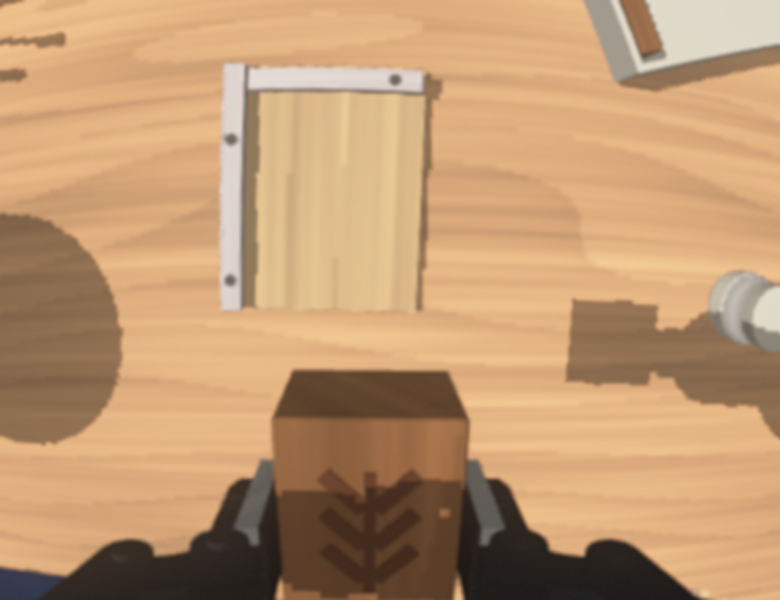

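The picture shows the jig with its inner corner at crop (247, 89). The long fence is at the left down to (242, 308), and the short fence runs along the top to (425, 93). The held block is squarely gripped, with its far top edge running (275, 418) to (468, 419).

Run:
```python
from h import *
a=np.load("wj.npz"); P=(a["p"],a["R"])
c=lambda L:[[y/2,70+x/2] for x,y in L]
yaw=lambda A,B:np.degrees(np.arctan2(*(B-A)[[1,0]]))
f=at_z(c([(247,89),(242,308),(425,92),(224,63),(220,308)]),.02,"wrist",P)[:,:2]; print(f)
print("long len(146)",np.linalg.norm(f[0]-f[1]),"yaw",yaw(f[1],f[0]),yaw(f[4],f[3]),"short(116)",np.linalg.norm(f[0]-f[2]),yaw(f[2],f[0])-90)
b=at_z(c([(420,310),(425,94)]),.008,"wrist",P)[:,:2]; print("board edge",b,yaw(b[0],b[1]))
k=at_z(c([(275,418),(468,419)]),P[0][2]+.0227,"wrist",P); print("block far top edge",k,np.linalg.norm(k[0]-k[1]),"rel TCP",k-P[0],"yaw",yaw(k[1],k[0])-90)
```

```text
[[0.5043 0.3559]
 [0.3642 0.362 ]
 [0.5006 0.2463]
 [0.5226 0.3708]
 [0.3645 0.3767]]
long len(146) 0.14021235102984467 yaw -2.4945991588258325 -2.14108605326894 short(116) 0.10975269294241774 -1.946134752472645
board edge [[0.3602 0.2468]
 [0.5014 0.2451]] -0.6704157865152386
block far top edge [[0.3876 0.3013 0.2709]
 [0.3874 0.259  0.2709]] 0.0422971255590942 rel TCP [[ 0.028   0.0207  0.0227]
 [ 0.0278 -0.0215  0.0227]] yaw -0.2732098436807604
```

>>> {"method": "play_rows", "body": {"commands": "-0.118 0.209 -0.052 0 0 0 1;-0.118 0.209 -0.052 0 0 0 1;-0.118 0.209 -0.052 0 0 0 1;-0.118 0.209 -0.052 0 0 0 1;-0.118 0.209 -0.052 0 0 0 1;-0.118 0.209 -0.052 0 0 0 1;0 0 0 0 0.0122 0 1;0 0.1 0 0 0 0 1;0 0.08 0 0 0 0 1;0 0.05 0 0 0 0 1;0 0 0 0 0 0 1;0 0 0 0 0 0 1;0 0 0 0 0 0 1"}}

```text
time_s: 7.65
ee_pos: [0.4657, 0.3283, 0.0266]
tcp_rot: [-0.013, 0.014, 0.707, -0.707]
wrist_force: [-0.1, -0.1, -1.3]
finger_gap: 0.501
```

Run:
```python
from h import *
s=ctrl.observe(); print(s["wrist_force"],s["moment"],s["finger_gap"]); go([.474,.334,.0243],np.radians(-92.2))
```

```text
[-0.0867 -0.1176 -1.2512] [-0.0502  0.0335 -0.0216] 0.50069464880697
now [0.4657 0.3283 0.0266] zyaw deg -92.14174187805487 tilt 0.08658650041858681
TURN shares [ 0.0003  0.0003 -0.0004] rows 0.009825488038141154 | THEN shift shares [-0.0541  0.0154 -0.0402] rows 0.24994489919894694 | shift shares in present axes [-0.0541  0.0155 -0.0401]
```

>>> {"method": "play_rows", "body": {"commands": "0 0.0133 -0.015 0 0 0 1;0 0 -0.015 0 0 0 1;0 0 -0.01 0 0 0 1;0 0 -0.0067 0 0 0 1;0 0 0 0 0 0 1;0 0 0 0 0 0 1"}}

```text
time_s: 8.15
ee_pos: [0.4653, 0.3355, 0.0239]
tcp_rot: [-0.013, 0.013, 0.707, -0.707]
wrist_force: [0.1, -0.2, -0.7]
finger_gap: 0.501
```

>>> {"method": "play_rows", "body": {"commands": "0 0 -0.0067 0 0 0 1;0 0 0 0 0 0 1;0 0 0 0 0 0 1"}}

```text
time_s: 8.4
ee_pos: [0.4653, 0.3362, 0.0238]
tcp_rot: [0.013, -0.013, -0.707, 0.707]
wrist_force: [0.0, 0.1, -1.2]
finger_gap: 0.508
```

>>> {"method": "play_rows", "body": {"commands": "0 0 -0.0067 0 0 0 1;0 0 0 0 0 0 1;0 0 0 0 0 0 1"}}

```text
time_s: 8.65
ee_pos: [0.4653, 0.3369, 0.0237]
tcp_rot: [0.013, -0.013, -0.707, 0.707]
wrist_force: [-0.2, -1.0, -1.2]
finger_gap: 0.498
```

>>> {"method": "play_rows", "body": {"commands": "0 0 -0.0067 0 0 0 1;0 0 0 0 0 0 1;0 0 0 0 0 0 1"}}

```text
time_s: 8.9
ee_pos: [0.4653, 0.3371, 0.0237]
tcp_rot: [0.013, -0.012, -0.706, 0.708]
wrist_force: [0.4, -5.3, 1.3]
finger_gap: 0.499
```

>>> {"method": "play_rows", "body": {"commands": "0 0 -0.0067 0 0 0 1;0 0 0 0 0 0 1;0 0 0 0 0 0 1"}}

```text
time_s: 9.15
ee_pos: [0.4653, 0.3372, 0.0237]
tcp_rot: [0.013, -0.012, -0.706, 0.708]
wrist_force: [0.2, -8.2, 1.7]
finger_gap: 0.499
```

>>> {"method": "play_rows", "body": {"commands": "-0.02 0 0 0 0 0 1;-0.015 0 0 0 0 0 1;0 0 0 0 0 0 1;0 0 0 0 0 0 1"}}

```text
time_s: 9.48
ee_pos: [0.4681, 0.337, 0.0233]
tcp_rot: [0.015, -0.011, -0.705, 0.709]
wrist_force: [-4.2, -5.2, 5.4]
finger_gap: 0.503
```

>>> {"method": "play_rows", "body": {"commands": "0 0 0.0133 0 0 0 1;0 0 0 0 0 0 1;0 0 0 0 0 0 1"}}

```text
time_s: 9.73
ee_pos: [0.4702, 0.3368, 0.0235]
tcp_rot: [0.013, -0.013, -0.707, 0.707]
wrist_force: [-0.9, -2.7, -1.1]
finger_gap: 0.504
```

>>> {"method": "play_rows", "body": {"commands": "-0.0133 0 0 0 0 0 1;0 0 0 0 0 0 1;0 0 0 0 0 0 1"}}

```text
time_s: 9.98
ee_pos: [0.4725, 0.3367, 0.0235]
tcp_rot: [0.013, -0.013, -0.707, 0.707]
wrist_force: [-1.3, -3.0, -1.3]
finger_gap: 0.502
```

>>> {"method": "play_rows", "body": {"commands": "-0.0133 0 0 0 0 0 1;0 0 0 0 0 0 1;0 0 0 0 0 0 1"}}

```text
time_s: 10.23
ee_pos: [0.4747, 0.3367, 0.0236]
tcp_rot: [0.013, -0.013, -0.707, 0.707]
wrist_force: [-0.4, -4.0, -2.1]
finger_gap: 0.504
```

>>> {"method": "play_rows", "body": {"commands": "-0.0067 0 0 0 0 0 1;0 0 0 0 0 0 1;0 0 0 0 0 0 1"}}

```text
time_s: 10.48
ee_pos: [0.4755, 0.3366, 0.0237]
tcp_rot: [0.013, -0.013, -0.707, 0.707]
wrist_force: [-1.4, -2.9, -0.5]
finger_gap: 0.506
```

>>> {"method": "play_rows", "body": {"commands": "-0.0067 0 0 0 0 0 1;0 0 0 0 0 0 1;0 0 0 0 0 0 1"}}

```text
time_s: 10.73
ee_pos: [0.4759, 0.3366, 0.0236]
tcp_rot: [0.014, -0.013, -0.707, 0.707]
wrist_force: [-2.8, -3.0, -0.3]
finger_gap: 0.5
```

>>> {"method": "play_rows", "body": {"commands": "-0.0067 0 0 0 0 0 1;0 0 0 0 0 0 1;0 0 0 0 0 0 1"}}

```text
time_s: 10.98
ee_pos: [0.476, 0.3366, 0.0235]
tcp_rot: [0.014, -0.012, -0.707, 0.707]
wrist_force: [-4.5, -2.7, 1.2]
finger_gap: 0.503
```

>>> {"method": "play_rows", "body": {"commands": "0 0.0067 -0.01 0 0 0 1;0 0 0 0 0 0 1;0 0 0 0 0 0 1;0 0 0 0 0 0 0;0 0 0 0 0 0 -0.1;0 0 0 0 0 0 -0.2;0 0 0 0 0 0 -0.4;0 0 0 0 0 0 -0.4;0 0 0 0 0 0 -0.4;0 0 0 0 0 0 -0.4;0 0 0 0 0 0 -0.4"}}

```text
time_s: 11.9
ee_pos: [0.478, 0.3386, 0.0229]
tcp_rot: [-0.013, 0.013, 0.707, -0.707]
wrist_force: [0.2, 1.1, -0.5]
finger_gap: 0.698
```

>>> {"method": "play_rows", "body": {"commands": "0 -0.1 0 0 0 0 -0.4;0 -0.2 0 0 0 0 -0.4;0 -0.25 0 0 0 0 -0.4;0 -0.25 0 0 0 0 -0.7;0 -0.25 0 0 0 0 -1;0.1 -0.2 0 0 0 0 -1;0.25 0 0 0 0 0 -1;0.25 0 0 0 0 0 -1;0.1 0 0 0 0 0 -1;0 0 0 0 0 0 -1;0 0 0 0 0 0 -1;0 0 0 0 0 0 -1"}}

```text
time_s: 12.9
ee_pos: [0.3739, 0.3425, 0.2104]
tcp_rot: [-0.012, 0.014, 0.707, -0.707]
wrist_force: [-0.2, 0.1, -0.6]
finger_gap: 0.997
```

Run:
```python
from h import *
P=pose(); print(P[0])
im=ctrl.snapshot("wrist"); np.savez("wk.npz",im=im,p=P[0],R=P[1])
r,c=[int(x) for x in proj([.474,.32,.02],P)[0]]; r0=max(0,min(r-75,384-150));c0=max(0,min(c-100,512-200)); print("crop r0,c0",r0,c0)
cv2.imwrite("pics/wk.png",cv2.resize(im[r0:r0+150,c0:c0+200,::-1],None,fx=4,fy=4,interpolation=cv2.INTER_CUBIC))
```

```text
[0.3739 0.3425 0.2104]
crop r0,c0 0 171
```

View pics/wk.png

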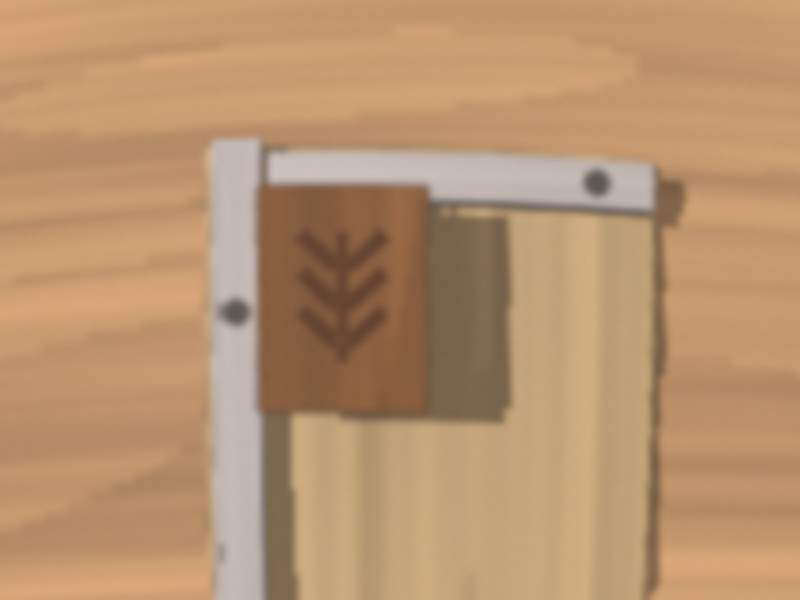

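The block sits in the corner, its top face spanning crop (260, 186) to (428, 410), and it looks flush. I'll check that in numbers and work out the end-grasp pose.

Run:
```python
from h import *
a=np.load("wk.npz"); P=(a["p"],a["R"])
c=lambda L:[[y/4,171+x/4] for x,y in L]
yaw=lambda A,B:np.degrees(np.arctan2(*(B-A)[[1,0]]))
b=at_z(c([(260,186),(429,186),(428,411),(260,411)]),.046,"wrist",P)[:,:2]
f=at_z(c([(262,420),(264,590),(430,202),(652,213)]),.02,"wrist",P)[:,:2]
print("block",b,b.mean(0),"sides",np.linalg.norm(b[0]-b[1]),np.linalg.norm(b[1]-b[2]),"yaws",yaw(b[3],b[0]),yaw(b[2],b[1]),yaw(b[1],b[0])-90,yaw(b[2],b[3])-90)
print("fence",f,"yaws",yaw(f[1],f[0]),yaw(f[3],f[2])-90)
n=np.array([np.sin(np.radians(2.2)),np.cos(np.radians(2.2))]);e=np.array([n[1],-n[0]])
print("gaps mm: long",(f[0]-b[3])@n*1e3,(f[0]-b[0])@n*1e3,"short",(f[2]-b[1])@e*1e3,(f[2]-b[0])@e*1e3)
go([*b.mean(0),.12],np.radians(-2.2))
go([*b.mean(0),.12],np.radians(177.8))
print(ctrl.observe()["joint_positions"])
```

```text
block [[0.5036 0.3566]
 [0.5022 0.3138]
 [0.4434 0.316 ]
 [0.4448 0.3589]] [0.4735 0.3363] sides 0.04278081076435274 0.058836997085559714 yaws -2.2195863017716357 -2.0799127645049045 -1.8771974038170214 -1.950807137818913
fence [[0.4419 0.36  ]
 [0.3937 0.3616]
 [0.5021 0.3115]
 [0.5    0.2487]] yaws -1.9336453078374791 -1.9114840589557076
gaps mm: long 1.037554723150787 1.0576492643270345 short -0.04099935957673118 0.20002509007264324
now [0.3741 0.3424 0.2104] zyaw deg -92.14189410760929 tilt 0.07646344995573588
TURN shares [-0.0002 -0.4997 -0.0004] rows 12.586327572956963 | THEN shift shares [0.0155 0.6026 0.6635] rows 3.240273474900339 | shift shares in present axes [-0.6628  0.6034  0.0165]
now [0.3741 0.3424 0.2104] zyaw deg -92.14189410760929 tilt 0.07646344995573588
TURN shares [ 0.0004  0.5003 -0.0002] rows 12.60258522818797 | THEN shift shares [-0.0155  0.6026 -0.6635] rows 3.240273474900339 | shift shares in present axes [-0.6628  0.6034  0.0165]
[ 0.6556  0.1022  1.9276 -0.0005  1.1105  2.264 ]
```

>>> {"method": "play_rows", "body": {"commands": "0 0 0 0 -0.0384 0 -1;0 0 0 0 -0.0384 0 -1;0 0 0 0 -0.0384 0 -1;0 0 0 0 -0.0384 0 -1;0 0 0 0 -0.0384 0 -1;0 0 0 0 -0.0384 0 -1;0 0 0 0 -0.0384 0 -1;0 0 0 0 -0.0384 0 -1;0 0 0 0 -0.0384 0 -1;0 0 0 0 -0.0384 0 -1;0 0 0 0 -0.0384 0 -1;0 0 0 0 -0.0384 0 -1;0 0 0 0 -0.0384 0 -1;0.004 0.15 0.166 0 0 0 -1;0.004 0.15 0.166 0 0 0 -1;0.004 0.15 0.166 0 0 0 -1;0.004 0.15 0.166 0 0 0 -1;0 0 0 0 0 0 -1;0 0 0 0 0 0 -1;0 0 0 0 0 0 -1"}}

```text
time_s: 14.62
ee_pos: [0.4727, 0.3356, 0.1198]
tcp_rot: [0.489, -0.49, 0.51, -0.51]
wrist_force: [-0.2, 0.4, 0.4]
finger_gap: 1.003
```

Run:
```python
from h import *
go([.474,.3365,.022],np.radians(-2.0))
```

```text
now [0.4727 0.3356 0.1198] zyaw deg -2.335063731955483 tilt 0.057886037778041015
TURN shares [ 0.0003 -0.0019  0.0001] rows 0.04688693087422036 | THEN shift shares [-0.0065  0.6523  0.0084] rows 2.3581218856140094 | shift shares in present axes [-0.0068  0.6523  0.009 ]
```

>>> {"method": "play_rows", "body": {"commands": "-0.0067 0.2 0.009 0 -0.0019 0 -1;0 0.2 0 0 0 0 -1;0 0.15 0 0 0 0 -1;0 0.1 0 0 0 0 -1;0 0 0 0 0 0 -1;0 0 0 0 0 0 0;0 0 0 0 0 0 1;0 0 0 0 0 0 1;0 0 0 0 0 0 1;0 0 0 0 0 0 1;0 0 0 0 0 0 1;0 0 0 0 0 0 1;0 0 0 0 0 0 1", "squeeze": 80}}

```text
time_s: 15.7
ee_pos: [0.4751, 0.3381, 0.0257]
tcp_rot: [-0.493, 0.49, -0.508, 0.508]
wrist_force: [-2.1, -0.7, 6.3]
finger_gap: 0.682
```

>>> {"method": "play_rows", "body": {"commands": "0 -0.1 0 0 0 0 1;0 -0.2 0 0 0 0 1;0 -0.25 0 0 0 0 1;0 -0.25 0 0 0 0 1;0.1 0 -0.0078 0 0 0 1;0.254 0 -0.0078 0 0 0 1;0.254 0 -0.0078 0 0 0 1;0.254 0 -0.0078 0 0 0 1;0.254 0 -0.0078 0 0 0 1;0.254 0 -0.0078 0 0 0 1;0.254 0 -0.0078 0 0 0 1;0.254 0 -0.0078 0 0 0 1;0.254 0 -0.0078 0 0 0 1;0.254 0 -0.0078 0 0 0 1;0.254 0 -0.0078 0 0 0 1;0.254 0 -0.0078 0 0 0 1;0.254 0 -0.0078 0 0 0 1;0.254 0 -0.0078 0 0 0 1;0 0 0 0 0 0 1;0 0 0 0 0 0 1"}}

```text
time_s: 17.37
ee_pos: [0.4405, -0.1749, 0.1438]
tcp_rot: [-0.491, 0.49, -0.509, 0.51]
wrist_force: [-0.5, 0.3, -1.6]
finger_gap: 0.683
```

Run:
```python
from h import *
s=ctrl.observe(); print(s["finger_gap"],s["wrist_force"])
go([.4277,-.3472,.12],np.radians(-6))
```

```text
0.6829547981767023 [-0.5156  0.3049 -1.5635]
now [ 0.4405 -0.1749  0.1438] zyaw deg -2.1765027815061306 tilt 0.15822971741996447
TURN shares [-0.0008  0.0212  0.0003] rows 0.5350432668710767 | THEN shift shares [1.151  0.1589 0.0353] rows 4.201680598239238 | shift shares in present axes [ 1.1506  0.16   -0.042 ]
```

>>> {"method": "play_rows", "body": {"commands": "0 0 0 0 0.0212 0 1;0.23 0.03 0.007 0 0 0 1;0.23 0.03 0.007 0 0 0 1;0.23 0.03 0.007 0 0 0 1;0.23 0.03 0.007 0 0 0 1;0.23 0.04 0.007 0 0 0 1;0 0 0 0 0 0 1;0 0 0 0 0 0 1;0 0 0 0 0 0 1"}}

```text
time_s: 18.12
ee_pos: [0.4282, -0.3432, 0.1187]
tcp_rot: [0.475, -0.474, 0.525, -0.524]
wrist_force: [0.0, -0.2, -0.9]
finger_gap: 0.681
```

Run:
```python
from h import *
P=pose(); print(P[0])
im=ctrl.snapshot("wrist"); np.savez("wl.npz",im=im,p=P[0],R=P[1])
cv2.imwrite("pics/wl.png",cv2.resize(im[110:384,80:430,::-1],None,fx=2.1,fy=2.1,interpolation=cv2.INTER_CUBIC))
go([.4277,-.3472,.0457],np.radians(-6))
```

```text
[ 0.4282 -0.3432  0.1187]
now [ 0.4283 -0.3429  0.1187] zyaw deg -5.647686723380814 tilt 0.07638558788474617
TURN shares [ 0.0002  0.002  -0.0004] rows 0.049299286062947256 | THEN shift shares [ 0.0292  0.4868 -0.0007] rows 1.7626958354866897 | shift shares in present axes [ 0.0297  0.4868 -0.0005]
```

View pics/wl.png

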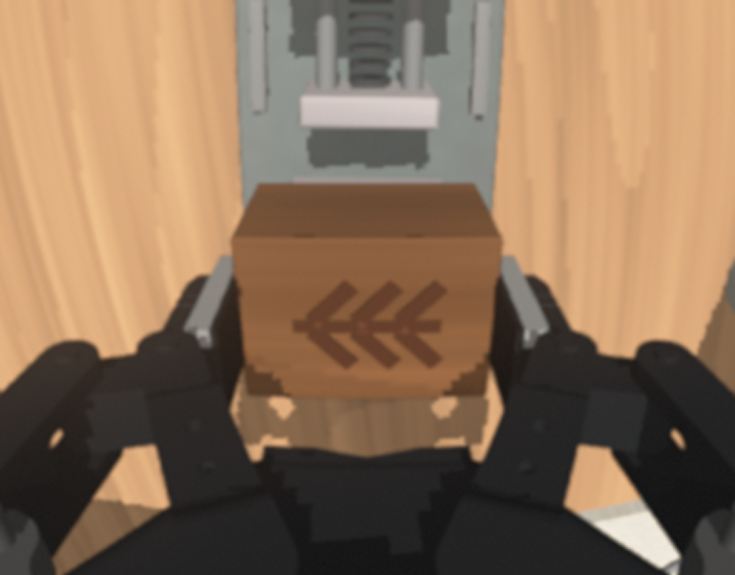

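The held block is level and centred on the jaw: block mid-column about 367, jaw about 370 in the crop. I'll check its y offset in the gripper, then descend in front of the jaw.

Run:
```python
from h import *
a=np.load("wl.npz"); P=(a["p"],a["R"])
c=lambda L:[[110+y/2.1,80+x/2.1] for x,y in L]
th=np.radians(-6); ex=np.array([np.cos(th),np.sin(th)]); ey=np.array([-ex[1],ex[0]]); H=np.array([.4296,-.3293])
b=at_z(c([(232,237),(500,237),(490,396),(247,396)]),P[0][2]+.0203,"wrist",P)[:,:2]
L=lambda X:np.c_[(X-H)@ex,(X-H)@ey]*1e3
print("block in holder",L(b),"TCP",L(P[0][None,:2]))
j=at_z(c([(300,96),(438,99),(437,127),(302,124)]),.048,"wrist",P)[:,:2]; print("jaw top (face y 8, back 20)",L(j))
```

```text
block in holder [[-29.9131   6.8912]
 [ 28.5674   7.3111]
 [ 30.5813 -36.6913]
 [-30.0804 -37.0876]] TCP [[  0.0941 -13.9724]]
jaw top (face y 8, back 20) [[-23.9713  20.1139]
 [ 24.2947  19.3837]
 [ 24.289    9.2719]
 [-23.4541  10.0285]]
```

>>> {"method": "play_rows", "body": {"commands": "0.04 0.1 0 0 0.002 0 1;0 0.15 0 0 0 0 1;0 0.13 0 0 0 0 1;0 0.1 0 0 0 0 1;0 0 0 0 0 0 1;0 0 0 0 0 0 1;0 0 0 0 0 0 1"}}

```text
time_s: 18.75
ee_pos: [0.4285, -0.3504, 0.0478]
tcp_rot: [-0.473, 0.473, -0.525, 0.526]
wrist_force: [-0.3, -0.3, -0.2]
finger_gap: 0.679
```

>>> {"method": "play_rows", "body": {"commands": "-0.02 0 0 0 0 0 1;-0.02 0 0 0 0 0 1;-0.02 0 0 0 0 0 1;-0.02 0 0 0 0 0 1;0 0 0 0 0 0 1;0 0 0 0 0 0 1"}}

```text
time_s: 19.25
ee_pos: [0.4295, -0.34, 0.0477]
tcp_rot: [-0.473, 0.473, -0.525, 0.527]
wrist_force: [-0.4, -3.7, 0.7]
finger_gap: 0.681
```

>>> {"method": "play_rows", "body": {"commands": "-0.016 0 0 0 0 0 1;-0.016 0 0 0 0 0 1;-0.016 0 0 0 0 0 1;-0.016 0 0 0 0 0 1;-0.016 0 0 0 0 0 1;-0.016 0 0 0 0 0 1;0 0 0 0 0 0 1;0 0 0 0 0 0 1;0 0 0 0 0 0 1"}}

```text
time_s: 20.0
ee_pos: [0.4311, -0.3253, 0.0472]
tcp_rot: [-0.473, 0.473, -0.525, 0.527]
wrist_force: [-0.3, -5.8, 1.5]
finger_gap: 0.678
```

Run:
```python
from h import *
P=pose(); th=np.radians(-6); ex=np.array([np.cos(th),np.sin(th)]); ey=np.array([-ex[1],ex[0]]); H=np.array([.4296,-.3293])
d=P[0][:2]-H; print("TCP in holder mm",d@ex*1e3,d@ey*1e3)
s=ctrl.observe(); print(s["wrist_force"])
im=ctrl.snapshot("wrist"); np.savez("wp.npz",im=im,p=P[0],R=P[1])
cv2.imwrite("pics/wp.png",cv2.resize(im[110:310,130:380,::-1],None,fx=3,fy=3,interpolation=cv2.INTER_CUBIC))
go([*(H+.004*ey),.0277],th)
```

```text
TCP in holder mm 1.0412503413601197 4.119986483899749
[-0.2916 -5.7905  1.4708]
now [ 0.4311 -0.3253  0.0473] zyaw deg -6.086395027391703 tilt 0.14628029857435806
TURN shares [-0.0006 -0.0005  0.0006] rows 0.014754874153693266 | THEN shift shares [ 0.0006  0.1304 -0.0071] rows 0.47194048827978113 | shift shares in present axes [ 0.0004  0.1304 -0.0074]
```

View pics/wp.png

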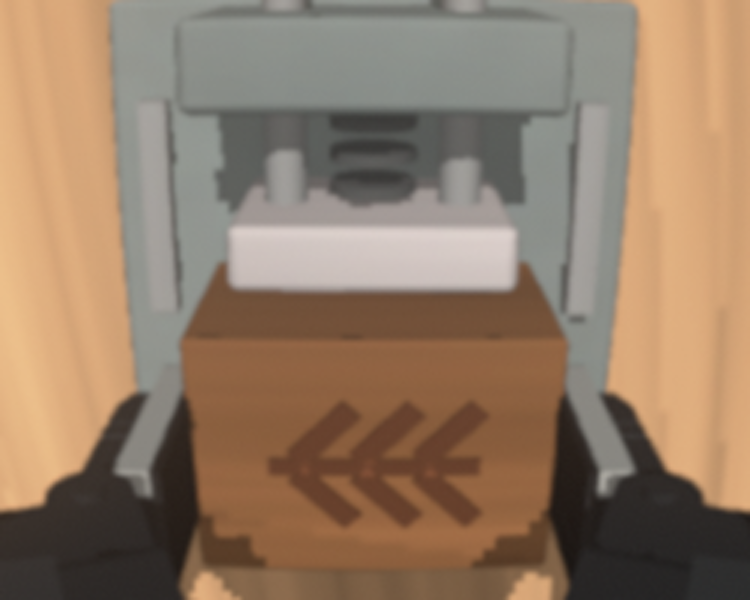

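The jaw is pushed well back: the 5.8 N reading is about 18 mm on the spring, and the fingers are clear of the jaw. Lowering now.

>>> {"method": "play_rows", "body": {"commands": "0 0.04 0 0 0 0 1;0 0.04 0 0 0 0 1;0 0.03 0 0 0 0 1;0 0.007 0 0 0 0 1;0 0 0 0 0 0 1;0 0 0 0 0 0 1"}}

```text
time_s: 20.55
ee_pos: [0.4305, -0.3249, 0.0289]
tcp_rot: [-0.473, 0.473, -0.526, 0.526]
wrist_force: [0.7, -5.2, -1.9]
finger_gap: 0.68
```

>>> {"method": "play_rows", "body": {"commands": "0 0.01 0 0 0 0 1;0 0.005 0 0 0 0 1;0 0 0 0 0 0 1;0 0 0 0 0 0 1"}}

```text
time_s: 20.88
ee_pos: [0.4306, -0.3251, 0.0278]
tcp_rot: [-0.473, 0.473, -0.526, 0.526]
wrist_force: [-1.1, -3.8, 6.0]
finger_gap: 0.683
```

>>> {"method": "play_rows", "body": {"commands": "0 0 0 0 0 0 -0.4;0 0 0 0 0 0 -0.7;0 0 0 0 0 0 -1;0 0 0 0 0 0 -1;0 0 0 0 0 0 -1;0 0 0 0 0 0 -1;0 0 0 0 0 0 -1;0 0 0 0 0 0 -1"}}

```text
time_s: 21.55
ee_pos: [0.4302, -0.3242, 0.0268]
tcp_rot: [0.473, -0.473, 0.526, -0.526]
wrist_force: [-0.5, -0.1, -0.3]
finger_gap: 0.999
```

>>> {"method": "play_rows", "body": {"commands": "0 -0.1 0 0 0 0 -1;0 -0.2 0 0 0 0 -1;0 -0.25 0 0 0 0 -1;0 -0.25 0 0 0 0 -1;0 -0.25 0 0 0 0 -1;0.2 0 0 0 0 0 -1;0.2 0 0 0 0 0 -1;0 0 0 0 0 0 -1;0 0 0 0 0 0 -1;0 0 0 0 0 0 -1"}}

```text
time_s: 22.38
ee_pos: [0.4234, -0.3834, 0.1838]
tcp_rot: [0.473, -0.472, 0.527, -0.525]
wrist_force: [-0.6, 0.6, -1.2]
finger_gap: 1.001
```

Run:
```python
from h import *
P=pose(); print(P[0])
im=ctrl.snapshot("wrist"); np.savez("wf.npz",im=im,p=P[0],R=P[1])
r,c=[int(x) for x in proj([.43,-.32,.03],P)[0]]; r0=max(0,min(r-85,384-170));c0=max(0,min(c-110,512-220)); print("crop r0,c0",r0,c0)
cv2.imwrite("pics/wf.png",cv2.resize(im[r0:r0+170,c0:c0+220,::-1],None,fx=3.5,fy=3.5,interpolation=cv2.INTER_CUBIC))
```

```text
[ 0.4234 -0.3834  0.1838]
crop r0,c0 25 145
```

View pics/wf.png

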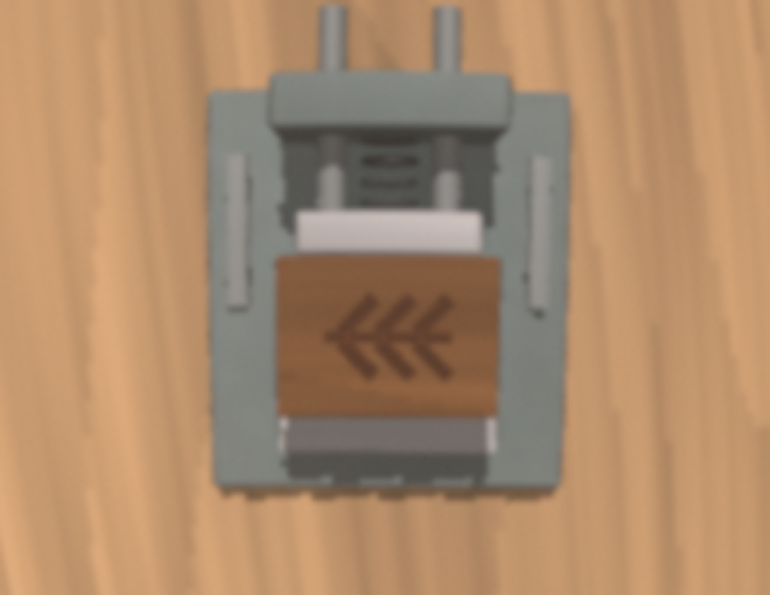

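The block is clamped between jaw and lip with the leaf facing up. Its top face spans crop (278, 257) to (499, 415). I'll check that in numbers before handing in.

Run:
```python
from h import *
a=np.load("wf.npz"); P=(a["p"],a["R"])
c=lambda L:[[25+y/3.5,145+x/3.5] for x,y in L]
yaw=lambda A,B:np.degrees(np.arctan2(*(B-A)[[1,0]]))
b=at_z(c([(278,257),(500,257),(498,415),(278,415)]),.048,"wrist",P)[:,:2]
j=at_z(c([(297,212),(481,212),(481,250),(297,250)]),.048,"wrist",P)[:,:2]
pl=at_z(c([(211,93),(570,95),(557,487),(217,487)]),.01,"wrist",P)[:,:2]
th=np.radians(yaw(pl[3],pl[2])/2+yaw(pl[0],pl[1])/2); ex=np.array([np.cos(th),np.sin(th)]); ey=np.array([-ex[1],ex[0]]); H=pl.mean(0)-.012*ey
L=lambda X:np.c_[(X-H)@ex,(X-H)@ey]*1e3
print("origin",H,np.degrees(th)); print("block",L(b),L(b).mean(0),"yaw",yaw(b[3],b[2])-np.degrees(th),yaw(b[0],b[1])-np.degrees(th)); print("jaw",L(j))
```

```text
origin [ 0.4299 -0.3297] -6.165627261570315
block [[-29.5212  22.0043]
 [ 29.2855  22.168 ]
 [ 29.5321 -20.6637]
 [-30.1026 -20.8094]] [-0.2015  0.6748] yaw 0.13996781735826946 0.15949609367991258
jaw [[-24.3974  34.0131]
 [ 24.1052  34.1516]
 [ 24.2013  23.9361]
 [-24.4517  23.8001]]
```

```bash
python3 -c "
from station import ctrl
print(ctrl.job_done())"
```

```text
the job is handed in; nothing more can be done
None
```

I squared the leaf block in the jig and let go of it there. I then re-gripped it by its ends, loaded it into the spring holder and released it. The job was handed in with about 22.5 s on the robot clock, and no verdict was reported.

- **In the jig:** the wrist picture put the gap at about 0 mm to the short fence and about 1 mm to the long fence. The block and fences agreed within about 0.3° in yaw.
- **Pushing the jaw:** the wrist read 5.8 N, which is about 18 mm of travel on the given spring. The picture taken then showed the fingers clear of the jaw.
- **In the holder:** the block's centre is about (-0.2, +0.7) mm from the seat and its yaw is off by about 0.15°. It is carved side up, with its size in the picture consistent with lying flat on the plate. The gripper is open and raised well clear.
- **Disagreements:** camera lengths came out 2–4% short throughout. The jaw face read about 1.8 mm behind the block's side in the last picture. I put that down to the jaw's rounded edge and the calibration error, not a real gap. The clamping force itself was not measured.

I did not re-measure the bystanders at the end. Every carry between places was well above them, and no wrist reading exceeded 10 N.

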